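# Walk a stuck die insert loose with a mallet

## Robot

A 7-joint arm with a two-finger parallel gripper is mounted at the origin on a cart in front of the work surface, level with it; the furniture and walls round the work are solid. World frame = base frame: x ahead of the robot, y to its left, z up, the work surface at z = 0. Lengths are in m, angles in rad, forces in N, time in s.
With the tool pointing down it reaches from about 0.425 to 0.925 m from the base axis. Payload 6.8 kg.
Tool frame: the origin (TCP) lies midway between the tips of the shut fingers; the grasp point (between the pads) lies 19 mm behind it; z points along the fingers, x is the direction in which the jaws open and shut, and the axes are right-handed (so a half turn about z gives the same grasp; the last joint's range is limited). The gripper opens to 85 mm and grips with 20 to 120 N. Pads are 22 mm wide; open, the fingers measure 114 mm over their backs; the gripper's body (76 mm by 85 mm) begins 54 mm behind the grasp point. The pads swing forward as they close: fully open they stand 13 mm farther back than shut.
Start: joints at [1.232, 0.477, 0.022, 1.555, -0.011, 1.109, -0.083], TCP at [0.154, -0.657, 0.231] pointing down, gripper open.
Joint ranges: [-2.96, 2.96], [-0.34, 2.1], [-1.41, 1.46], [0.24, 2.44], [-1.37, 4.51], [0.17, 1.92], [-2.96, 2.96]. Speed limits (rad/s): [2.39, 2.39, 3.14, 3.14, 3.14, 3.14, 3.14].

## Interface

Orientations are given as a unit quaternion [w, x, y, z].
In Python, from station import * gives the robot as it stands.
- The arm moves only by the shell command python3 -m handwheel 'ROWS' [FORCE]. ROWS is JSON, a list of rows, each an object of numbers: "grip": the finger opening in cm, from 0 to 8.54; "tx", "ty", "tz": the shift along the tool's x, y, z in cm; "yaw": the turn about the tool's z in degrees. In form: [{"grip": .., "tx": .., "ty": .., "tz": .., "yaw": ..}, ...]. A call has 1 to 5 rows; each row shifts and turns the commanded pose from where the row before left it, along the tool's axes as they then stand; what a row does not reach is not made up. A row lasts 1/10 s, in which the tool goes at most 50 mm and 8.59 degrees, less where a joint would pass 70% of its speed; a pose out of reach is approached as far as the arm can. A call is refused whole if a number of a shift passes 5 or a number of a turn 8.59, either way. A call with a gripper value outside its range is refused whole. The fingers move at their own pace and stop on an object; FORCE is the grip in N (left out, the last holds). Time passes only in rows, so rows that do not move let the fingers close. It gives the time, the measured TCP pose, the force and the opening at its end, in the units of the state.
- get_obs(): the state, without advancing time (a new reading comes with each control period).
- read_camera(name): name is "scene" or "top"; returns a dict with "image" (384x512x3 uint8, blue, green, red), "intrinsics" (3x3 intrinsics, pixels), "position" and "attitude" of the camera in the world. Camera axes: x right, y down, z forward; pixel columns grow to the right and rows downward; lengths in m; the calibration is good to about 2 mm. A picture is of the moment at which its call begins. There is no depth.
- hand_in(): hands the job in, once; it reports no verdict.
The state is a dict: "t": time; "q": joint angles; "joint_vel": joint speeds; "joint_torque": joint torques, N m; "eef_pos": TCP position; "tool_rot": TCP orientation; "contact_force": force on the tool from outside, world axes, zero at the start; "torque": the same for the moment, N m; "gripper_width": opening from 0.0 (shut) to 1.0 (fully open).
Only numpy, scipy, OpenCV 4.12 (cv2) and the standard library are available. Lean on these libraries where they do the work, as an engineer would, in place of code of your own. Each camera call takes 0.05 s, during which the arm holds its last target. There are 200 camera calls.

## Task

The brass insert is stuck in its grey die. Take the mallet by its handle and work the insert loose, forward (away from you), with light taps or pushes of the mallet head on its two round bosses in turn, starting with the left boss and changing sides as soon as it starts to bind; never force it. When it has come forward about 15 mm on both sides, lay the mallet down on the bench clear of the die and leave the other things where they are.

Things in the scene. Friction and masses are not known exactly. Their poses are not given: they have to be found in the camera images.
- die: Fixed die: grey base plate 152 x 136 x 8 mm with two dark steel guide cheeks (top at z = 35 mm, x from -24 to +62 mm). Origin: underside, on the centre line. x: the direction in which the insert is to be worked (away from the robot), y: left, z: up. The base plate reaches from x = -64 to +88 mm.
- insert: Loose brass insert, 0.45 kg, standing on the base plate between the cheeks, top at z = 36 mm (crossbar 45 mm). Axes as the die's; its origin (underside) starts at die x = 0, y = 0, z = 8 mm. A 60 mm wide front block with 3.4 mm play each side in the guide, a 48 mm neck, and at the rear a 128 mm wide crossbar with two bosses. Only the mallet may touch it. The crossbar meets the cheeks after 30 mm.
- insert_block (a point): Middle of the front block, half-way up. In front of each boss a 10 mm steel guide pin, tight in its cheek, holds the crossbar back. Pushing one boss takes about 8 to 14 N and moves that side alone; once it leads by some 3 to 6 mm the block cocks and binds in the guide and the force climbs steeply. Pushing in the middle works against both pins. Over 22 N from the mallet is forcing it.
- boss_left (a point): Centre of the rear (robot-side) face of the left boss, an aluminium stub of 24 mm diameter, axis along die x, 33 mm above the bench, standing 15 mm back from the crossbar. At the start at die x = -83 mm, y = +46 mm. Its forward travel in die x tells how far that side has come.
- boss_right (a point): The same for the right boss, at the start at die x = -83 mm, y = -46 mm.
- mallet_grip (a point): On the flat-sided wooden handle of the loose soft-faced mallet, at its balance point, half-way up (13 mm above the bench when lying). The handle here is 20 mm wide and 26 mm high. Axes: y runs along the handle from the head to the black rubber butt, x is the striking direction (two flat faces), z up. The butt ends 133 mm away in +y.
- mallet_head (a point): Centre of the mallet head, a drum with white faces, 33 mm diameter, 64 mm long along its x, both faces 32 mm from this point; 41 mm from mallet_grip in -y and 3.5 mm higher. Mallet 190 mm long, 0.3 kg.
- lamp: Bystander: glass spirit lamp with brass burner, 70 mm diameter, 79 mm tall; origin at the centre of its underside.
- pads: Bystander: open round tin, 64 mm diameter, 21 mm tall; origin at the centre of its underside.
- tape: Bystander: roll of yellow masking tape, 69 mm diameter, 19 mm tall; origin at the centre of its underside.

How it is judged:
On the way, in this order (a step that is already met when the one before it is completed fails the run):
1. the left side of the insert is worked forward first: left boss at least 2 mm forward, right boss less than 1.5 mm (x of boss_left in the frame of die above -0.081 m and x of boss_right in the frame of die below -0.0815 m), for 0.02 s.
2. then the right side follows: right boss at least 4 mm forward while the left one is less than 13 mm forward (x of boss_right in the frame of die above -0.079 m and x of boss_left in the frame of die below -0.07 m), for 0.02 s.
3. both bosses are at least 12 mm forward (x of each of boss_left, boss_right in the frame of die above -0.071 m), for 0.1 s.
At the end, for the whole second after the job is handed in: The insert stands on the die's base plate, at rest, both bosses 12 to 24 mm forward of where they started along the die's x; the mallet lies at rest on the bench, touching neither die nor insert, its grip point more than 120 mm from the die's origin (all of step 3 and x of each of boss_left, boss_right in the frame of die below -0.059 m and z of insert in the frame of die below 0.012 m and angle between insert's own z axis and vertical below 0.1 rad and linear speed of each of insert, mallet below 0.02 m/s and height (world z) of mallet_grip below 0.025 m and height (world z) of mallet_head below 0.03 m and horizontal distance between mallet_grip and die above 0.12 m and contact force between mallet and insert below 0.05 N and contact force between mallet and die below 0.05 N).
It fails at once if the mallet presses on the insert with more than 22 N (contact force between mallet and insert above 22 N).
It fails at once if the robot itself touches the insert (contact force between any of the fingers, the arm and insert above 1 N).
It fails at once if the lamp, the tin or the tape is moved by more than 20 mm (distance of any of lamp, pads, tape from where it was at the start of the episode above 0.02 m).
It also fails if it takes over 70 s, if anything falls off the work surface, if the arm or the gripper's body presses on something with over 40 N, if the wrist force passes 120 N, or if a joint passes its speed limit or range.

## Working session

There is one attempt and no reset: what is moved stays moved. The work goes in short steps, Python scripts to look and compute and a shell command to move; the robot and the scene stay as the last step left them, time stands still between calls to the robot, and variables do not carry over. Pictures are saved under pics/ and viewed, about 8 in all and at most 12, crops included, and the job is handed in when it is done.

```bash
mkdir -p pics; ls; python3 - <<'E'
from station import *
import cv2
o=get_obs();print({k:o[k] for k in('t','eef_pos','tool_rot','contact_force','gripper_width')})
for n in("scene","top"):
    c=read_camera(n);cv2.imwrite(f"pics/{n}0.png",c["image"]);print(n,c["intrinsics"],c["position"],c["attitude"])
E
```

```text
pics
{'t': 0.0, 'eef_pos': array([ 0.15426101, -0.65651278,  0.2303224 ]), 'tool_rot': array([-5.19347337e-04,  7.83825881e-01, -6.20979979e-01, -7.63885185e-04]), 'contact_force': array([-0.97056239,  0.29452958, -0.64132039]), 'gripper_width': 0.9999862536572768}
scene [[478.3926729    0.         258.46990702]
 [  0.         478.3926729  190.91379878]
 [  0.           0.           1.        ]] [ 0.91912417 -0.61497943  1.42436137] [-0.24445671  0.94841088  0.19468805 -0.0534255 ]
top [[358.66433448   0.         263.92018973]
 [  0.         358.66433448 190.92369925]
 [  0.           0.           1.        ]] [0.40172022 0.07106142 1.18322132] [ 0.06725573 -0.70093203  0.70776553 -0.05691136]
```

View pics/scene0.png

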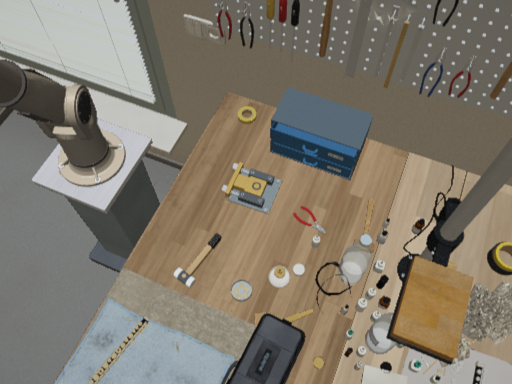

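View pics/top0.png

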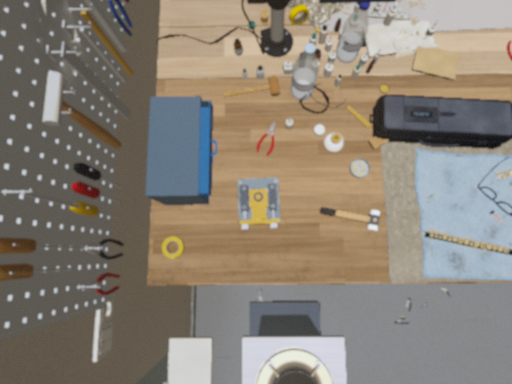

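```bash
cat > h.py <<'E'
from station import *
import numpy as np,cv2
from scipy.spatial.transform import Rotation as R
def cam(n):
    c=read_camera(n);q=c["attitude"];c["R"]=R.from_quat([q[1],q[2],q[3],q[0]]).as_matrix();return c
def px2w(c,u,v,z):
    d=c["R"]@np.linalg.inv(c["intrinsics"])@[u,v,1];p=c["position"];return p+d*(z-p[2])/d[2]
def w2px(c,P):
    k=c["intrinsics"]@(c["R"].T@(np.asarray(P)-c["position"]));return k[:2]/k[2]
def rect(c,x0,x1,y0,y1,z,s):
    # s px per mm; image up = +x, left = +y ; pixel(u,v)-> y=y1-u/s/1000, x=x1-v/s/1000
    W,H=int((y1-y0)*1000*s),int((x1-x0)*1000*s)
    src=np.float32([w2px(c,[x,y,z]) for x,y in((x1,y1),(x1,y0),(x0,y0),(x0,y1))])
    M=cv2.getPerspectiveTransform(src,np.float32([[0,0],[W,0],[W,H],[0,H]]))
    im=cv2.warpPerspective(c["image"],M,(W,H),flags=cv2.INTER_CUBIC)
    for x in np.arange(np.ceil(x0*20)/20,x1,.05):
        v=int((x1-x)*1000*s);cv2.line(im,(0,v),(8,v),(0,0,255),1);cv2.putText(im,f"{x:.2f}",(10,v+4),0,.35,(0,0,255))
    for y in np.arange(np.ceil(y0*20)/20,y1,.05):
        u=int((y1-y)*1000*s);cv2.line(im,(u,0),(u,8),(0,0,255),1);cv2.putText(im,f"{y:.2f}",(u-12,20),0,.35,(0,0,255))
    return im
E
python3 - <<'E'
from h import *
t=cam("top");s=cam("scene")
for n,c,l in(("top",t,dict(die=(259,203),head=(374,219),butt=(323,211),tape=(173,247),lamp=(334,142),tin=(360,168))),("scene",s,dict(die=(252,188),head=(184,275),butt=(216,238),tape=(247,114),lamp=(279,275),tin=(241,290)))):
    for k,v in l.items(): print(n,k,px2w(c,*v,.02).round(3))
a=rect(t,.40,.64,-.30,.20,.02,1.6);b=rect(s,.40,.64,-.30,.20,.02,1.6)
# 500x240mm each -> 800x384 ; stack cropped
cv2.imwrite("pics/rt.png",a);cv2.imwrite("pics/rs.png",b)
E
```

```text
top die [0.568 0.104 0.02 ]
top head [ 0.512 -0.268  0.02 ]
top butt [ 0.54  -0.104  0.02 ]
top tape [0.428 0.381 0.02 ]
top lamp [ 0.773 -0.15   0.02 ]
top tin [ 0.682 -0.232  0.02 ]
scene die [0.579 0.098 0.02 ]
scene head [ 0.51  -0.264  0.02 ]
scene butt [ 0.547 -0.114  0.02 ]
scene tape [0.437 0.377 0.02 ]
scene lamp [ 0.778 -0.149  0.02 ]
scene tin [ 0.69  -0.238  0.02 ]
```

```bash
python3 - <<'E'
from h import *
t=cam("top");s=cam("scene")
D=(.47,.655,.0,.25);M=(.44,.625,-.33,-.08)
im=np.vstack([np.hstack([rect(c,*D,.033,1.6) for c in(t,s)]),np.hstack([rect(c,*M,.026,1.6) for c in(t,s)])])
print(im.shape);cv2.imwrite("pics/r4.png",im)
E
```

```text
(592, 800, 3)
```

View pics/r4.png

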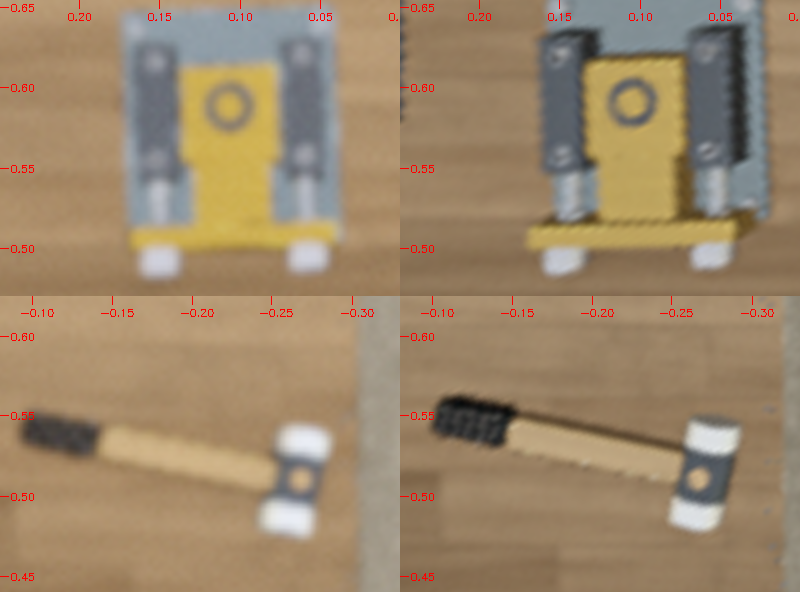

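```bash
cat >> h.py <<'E'
def need(x,y,z,yawdeg):
    "remaining shift in tool axes (cm) and turn about tool z (deg) to bring TCP there, tool x at world yaw"
    o=get_obs();q=o["tool_rot"];r=R.from_quat([q[1],q[2],q[3],q[0]]).as_matrix()
    cur=np.degrees(np.arctan2(r[1,0],r[0,0]))
    d=r.T@(np.array([x,y,z])-o["eef_pos"])*100
    print("t",round(o["t"],2),"pos",o["eef_pos"].round(4),"yaw",round(cur,2),"need t",d.round(2),"turn",round(-(yawdeg-cur),2),"F",o["contact_force"].round(1),"w",round(o["gripper_width"],3))
E
python3 -m handwheel '[{"yaw":-8.5},{"yaw":-8.5},{"yaw":-8.5},{"yaw":-8.5},{"yaw":-8.5}]'
python3 -m handwheel '[{"yaw":-8.5},{"yaw":-8.5},{"yaw":-6.8},{}]'
python3 -c "
from h import *
need(.5195,-.227,.15,-10.5)"
```

```text
t 0.3 pos [ 0.1544 -0.6569  0.231 ] yaw -76.78 need t [-33.5  -45.38   8.11] turn -66.28 F [ 0.3  0.7 -0. ] w 0.998invalid input
invalid input
```

```bash
python3 -m handwheel '[{"grip":8.5,"tx":0,"ty":0,"tz":0,"yaw":-8.5},{"grip":8.5,"tx":0,"ty":0,"tz":0,"yaw":-8.5},{"grip":8.5,"tx":0,"ty":0,"tz":0,"yaw":-8.5},{"grip":8.5,"tx":0,"ty":0,"tz":0,"yaw":-8.5},{"grip":8.5,"tx":0,"ty":0,"tz":0,"yaw":-8.5}]'
python3 -m handwheel '[{"grip":8.5,"tx":0,"ty":0,"tz":0,"yaw":-8.5},{"grip":8.5,"tx":0,"ty":0,"tz":0,"yaw":-8.5},{"grip":8.5,"tx":0,"ty":0,"tz":0,"yaw":-6.8},{"grip":8.5,"tx":0,"ty":0,"tz":0,"yaw":0}]'
python3 -c "
from h import *
need(.5195,-.227,.15,-10.5)"
```

```text
t: 0.8
eef_pos: [0.1543, -0.6571, 0.2312]
tool_rot: [-0.0, 0.956, -0.292, -0.0]
contact_force: [-0.3, -0.4, -0.5]
gripper_width: 0.997
t: 1.2
eef_pos: [0.1542, -0.6571, 0.2312]
tool_rot: [-0.0, 0.996, -0.091, 0.0]
contact_force: [0.5, -0.8, 0.2]
gripper_width: 1.001
t 1.2 pos [ 0.1542 -0.6571  0.2312] yaw -10.44 need t [ 28.13 -48.91   8.14] turn 0.06 F [ 0.5 -0.8  0.2] w 1.001
```

```bash
python3 -m handwheel '[{"grip":8.5,"tx":2.3,"ty":-4.1,"tz":0.6,"yaw":0},{"grip":8.5,"tx":2.3,"ty":-4.1,"tz":0.6,"yaw":0},{"grip":8.5,"tx":2.3,"ty":-4.1,"tz":0.6,"yaw":0},{"grip":8.5,"tx":2.3,"ty":-4.1,"tz":0.6,"yaw":0},{"grip":8.5,"tx":2.3,"ty":-4.1,"tz":0.6,"yaw":0}]'
python3 -m handwheel '[{"grip":8.5,"tx":2.3,"ty":-4.1,"tz":0.6,"yaw":0},{"grip":8.5,"tx":2.3,"ty":-4.1,"tz":0.6,"yaw":0},{"grip":8.5,"tx":2.3,"ty":-4.1,"tz":0.6,"yaw":0},{"grip":8.5,"tx":2.3,"ty":-4.1,"tz":0.6,"yaw":0},{"grip":8.5,"tx":2.3,"ty":-4.1,"tz":0.6,"yaw":0}]'
python3 -c "
from h import *
need(.5195,-.227,.10,-10.5)"
```

```text
t: 1.7
eef_pos: [0.3057, -0.475, 0.2013]
tool_rot: [0.0, 0.996, -0.093, 0.0]
contact_force: [-0.3, -0.9, 0.1]
gripper_width: 0.994
t: 2.2
eef_pos: [0.4561, -0.2944, 0.1713]
tool_rot: [0.0, 0.996, -0.093, 0.0]
contact_force: [0.7, -0.4, -0.3]
gripper_width: 0.992
t 2.2 pos [ 0.4561 -0.2944  0.1713] yaw -10.72 need t [ 4.97 -7.8   7.13] turn -0.22 F [ 0.7 -0.4 -0.3] w 0.992
```

```bash
python3 -m handwheel '[{"grip":8.5,"tx":2.5,"ty":-3.9,"tz":1.5,"yaw":-0.2},{"grip":8.5,"tx":2.5,"ty":-3.9,"tz":1.5,"yaw":0},{"grip":8.5,"tx":0,"ty":0,"tz":4,"yaw":0},{"grip":8.5,"tx":0,"ty":0,"tz":0,"yaw":0}]'
python3 - <<'E'
from h import *
need(.5195,-.227,.004,-10.5)
t=cam("top");s=cam("scene")
M=(.44,.625,-.33,-.08)
im=np.hstack([rect(c,*M,.026,1.6) for c in(t,s)])
cv2.imwrite("pics/g1.png",im)
E
```

```text
t: 2.6
eef_pos: [0.5161, -0.2255, 0.0972]
tool_rot: [-0.001, 0.996, -0.089, -0.004]
contact_force: [-1.7, 0.2, -1.2]
gripper_width: 0.995
t 2.6 pos [ 0.5161 -0.2255  0.0972] yaw -10.26 need t [0.43 0.11 9.32] turn 0.24 F [-1.7  0.2 -1.2] w 0.995
```

View pics/g1.png

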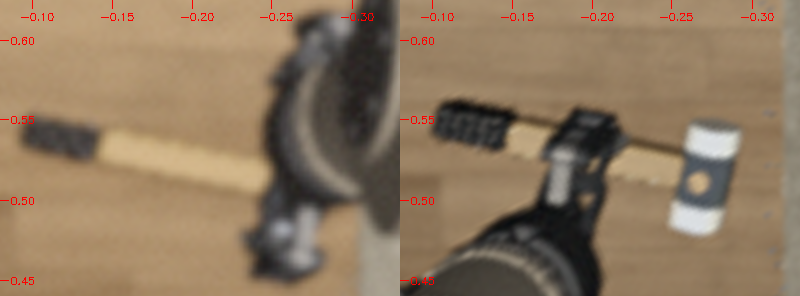

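```bash
python3 -m handwheel '[{"grip":8.5,"tx":0.2,"ty":0.05,"tz":3,"yaw":0},{"grip":8.5,"tx":0.1,"ty":0,"tz":3,"yaw":0},{"grip":8.5,"tx":0,"ty":0,"tz":2.5,"yaw":0},{"grip":8.5,"tx":0,"ty":0,"tz":0,"yaw":0},{"grip":8.5,"tx":0,"ty":0,"tz":0,"yaw":0}]'
python3 - <<'E'
from h import *
need(.5195,-.227,.004,-10.5)
E
```

```text
t: 3.2
eef_pos: [0.5218, -0.2304, 0.0179]
tool_rot: [0.0, 0.996, -0.091, 0.001]
contact_force: [1.2, -0.7, 1.0]
gripper_width: 0.992
t 3.2 pos [ 0.5218 -0.2304  0.0179] yaw -10.42 need t [-0.29 -0.29  1.39] turn 0.08 F [ 1.2 -0.7  1. ] w 0.992
```

```bash
python3 -m handwheel '[{"grip":8.5,"tx":-0.2,"ty":-0.3,"tz":1.3,"yaw":0},{"grip":8.5,"tx":0,"ty":0,"tz":0,"yaw":0},{"grip":3,"tx":0,"ty":0,"tz":0,"yaw":0},{"grip":1.5,"tx":0,"ty":0,"tz":0,"yaw":0},{"grip":1.5,"tx":0,"ty":0,"tz":0,"yaw":0}]' 40
python3 -m handwheel '[{"grip":1.5,"tx":0,"ty":0,"tz":0,"yaw":0},{"grip":1,"tx":0,"ty":0,"tz":0,"yaw":0},{"grip":0,"tx":0,"ty":0,"tz":0,"yaw":0},{"grip":0,"tx":0,"ty":0,"tz":0,"yaw":0},{"grip":0,"tx":0,"ty":0,"tz":0,"yaw":0}]' 110
python3 - <<'E'
from h import *
need(.5195,-.227,.004,-10.5)
E
```

```text
t: 3.7
eef_pos: [0.5201, -0.2259, 0.0037]
tool_rot: [0.0, 0.996, -0.09, 0.0]
contact_force: [-0.5, -0.8, 0.3]
gripper_width: 0.51
t: 4.2
eef_pos: [0.5203, -0.226, 0.0039]
tool_rot: [0.0, 0.996, -0.09, 0.0]
contact_force: [-0.5, -0.2, 4.4]
gripper_width: 0.208
t 4.2 pos [ 0.5203 -0.226   0.0039] yaw -10.29 need t [-0.06  0.12 -0.01] turn 0.21 F [-0.5 -0.2  4.4] w 0.208
```

```bash
python3 -m handwheel '[{"grip":0,"tx":0,"ty":0,"tz":0,"yaw":0},{"grip":0,"tx":0,"ty":0,"tz":-2,"yaw":0},{"grip":0,"tx":0,"ty":0,"tz":-3,"yaw":0},{"grip":0,"tx":0,"ty":0,"tz":-3,"yaw":-6.3},{"grip":0,"tx":0,"ty":0,"tz":0,"yaw":-6.3}]'
python3 -m handwheel '[{"grip":0,"tx":0,"ty":0,"tz":0,"yaw":0}]'
python3 - <<'E'
from h import *
need(.430,.188,.08,2.4)
E
```

```text
t: 4.7
eef_pos: [0.522, -0.2264, 0.0867]
tool_rot: [0.001, 1.0, 0.022, 0.003]
contact_force: [0.6, -1.1, -2.5]
gripper_width: 0.205
t: 4.8
eef_pos: [0.5197, -0.226, 0.0837]
tool_rot: [0.0, 1.0, 0.021, 0.0]
contact_force: [0.8, 0.1, -4.5]
gripper_width: 0.206
t 4.8 pos [ 0.5197 -0.226   0.0837] yaw 2.36 need t [ -7.26 -41.73   0.35] turn -0.04 F [ 0.8  0.1 -4.5] w 0.206
```

```bash
python3 -m handwheel '[{"grip":0,"tx":-1,"ty":-2,"tz":0,"yaw":0},{"grip":0,"tx":-1,"ty":-4.2,"tz":0,"yaw":0},{"grip":0,"tx":-1,"ty":-4.2,"tz":0,"yaw":0},{"grip":0,"tx":-1,"ty":-4.2,"tz":0,"yaw":0},{"grip":0,"tx":-1,"ty":-4.2,"tz":0,"yaw":0}]'
python3 -m handwheel '[{"grip":0,"tx":-0.5,"ty":-4.2,"tz":0,"yaw":0},{"grip":0,"tx":-0.5,"ty":-4.2,"tz":0,"yaw":0},{"grip":0,"tx":-0.5,"ty":-4.2,"tz":0,"yaw":0},{"grip":0,"tx":-0.5,"ty":-4.2,"tz":0,"yaw":0},{"grip":0,"tx":-0.2,"ty":-4.2,"tz":0,"yaw":0}]'
python3 -m handwheel '[{"grip":0,"tx":0,"ty":-1.9,"tz":0,"yaw":0},{"grip":0,"tx":0,"ty":0,"tz":0,"yaw":0}]'
python3 - <<'E'
from h import *
need(.430,.188,.08,2.4)
t=cam("top");s=cam("scene")
M=(.37,.62,.0,.25)
im=np.hstack([rect(c,*M,.04,1.6) for c in(t,s)])
cv2.imwrite("pics/g2.png",im)
E
```

```text
t: 5.3
eef_pos: [0.4604, -0.0386, 0.0823]
tool_rot: [-0.0, 1.0, 0.018, -0.001]
contact_force: [1.6, 0.5, -2.9]
gripper_width: 0.208
t: 5.8
eef_pos: [0.43, 0.1699, 0.0823]
tool_rot: [0.001, 1.0, 0.019, -0.001]
contact_force: [0.9, 0.6, -2.5]
gripper_width: 0.209
t: 6.0
eef_pos: [0.4297, 0.1917, 0.0828]
tool_rot: [-0.001, 1.0, 0.022, -0.001]
contact_force: [0.3, -0.1, -3.1]
gripper_width: 0.208
t 6.0 pos [0.4297 0.1917 0.0828] yaw 2.48 need t [0.01 0.37 0.27] turn 0.08 F [ 0.3 -0.1 -3.1] w 0.208
```

View pics/g2.png

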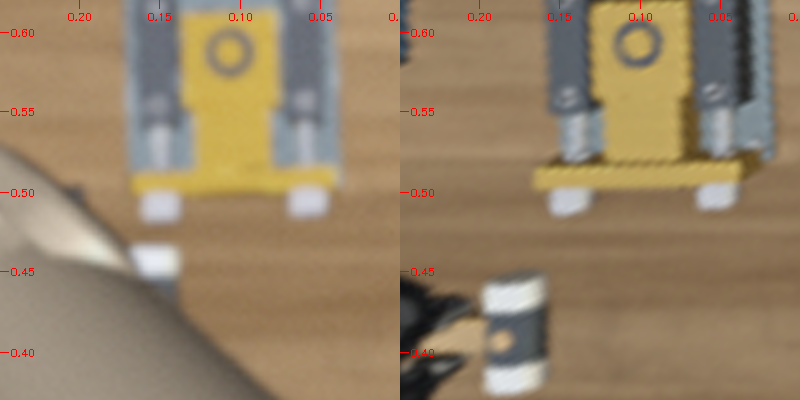

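```bash
python3 -m handwheel '[{"grip":0,"tx":0,"ty":0.1,"tz":3.2,"yaw":0},{"grip":0,"tx":0,"ty":0,"tz":3,"yaw":0},{"grip":0,"tx":0,"ty":0,"tz":0,"yaw":0},{"grip":0,"tx":0.5,"ty":0,"tz":0,"yaw":0},{"grip":0,"tx":0,"ty":0,"tz":0,"yaw":0}]'
python3 - <<'E'
from h import *
need(.450,.1905,.0204,2.4)
t=cam("top");s=cam("scene")
M=(.37,.62,.0,.25)
im=np.hstack([rect(c,*M,.045,1.6) for c in(t,s)])
cv2.imwrite("pics/g3.png",im)
E
```

```text
t: 6.6
eef_pos: [0.4378, 0.1871, 0.0225]
tool_rot: [-0.0, 1.0, 0.019, 0.001]
contact_force: [0.8, -0.1, -2.8]
gripper_width: 0.214
t 6.6 pos [0.4378 0.1871 0.0225] yaw 2.21 need t [ 1.23 -0.29  0.21] turn -0.19 F [ 0.8 -0.1 -2.8] w 0.214
```

View pics/g3.png

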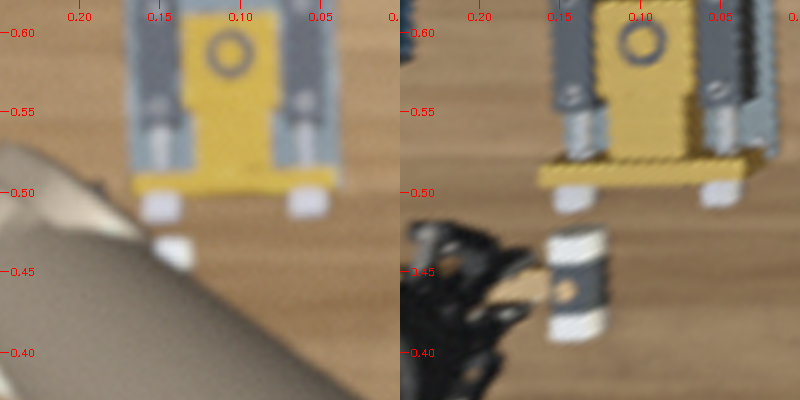

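```bash
python3 -m handwheel '[{"grip":0,"tx":0.3,"ty":-0.1,"tz":0.1,"yaw":0},{"grip":0,"tx":0.3,"ty":0,"tz":0,"yaw":0},{"grip":0,"tx":0.2,"ty":0,"tz":0,"yaw":0},{"grip":0,"tx":0,"ty":0,"tz":0,"yaw":0}]'
python3 -m handwheel '[{"grip":0,"tx":0.1,"ty":0,"tz":0,"yaw":0},{"grip":0,"tx":0.1,"ty":0,"tz":0,"yaw":0}]'
python3 -m handwheel '[{"grip":0,"tx":0.1,"ty":0,"tz":0,"yaw":0}]'
python3 -m handwheel '[{"grip":0,"tx":0.1,"ty":0,"tz":0,"yaw":0}]'
```

```text
t: 7.1
eef_pos: [0.4445, 0.1886, 0.0204]
tool_rot: [-0.0, 1.0, 0.02, 0.0]
contact_force: [-0.3, -0.4, -2.1]
gripper_width: 0.209
t: 7.3
eef_pos: [0.4459, 0.1885, 0.0202]
tool_rot: [0.0, 1.0, 0.02, -0.0]
contact_force: [-0.3, 0.7, -2.2]
gripper_width: 0.21
t: 7.4
eef_pos: [0.4469, 0.1886, 0.0203]
tool_rot: [0.0, 1.0, 0.02, -0.0]
contact_force: [0.1, -0.8, -3.1]
gripper_width: 0.21
t: 7.5
eef_pos: [0.448, 0.1886, 0.0203]
tool_rot: [0.0, 1.0, 0.02, -0.0]
contact_force: [0.2, -0.8, -2.8]
gripper_width: 0.209
```

```bash
for i in 1 2; do :; done
python3 -m handwheel '[{"grip":0,"tx":0.1,"ty":0,"tz":0,"yaw":0}]'|grep -v rot
python3 -m handwheel '[{"grip":0,"tx":0.1,"ty":0,"tz":0,"yaw":0}]'|grep -v rot
python3 -m handwheel '[{"grip":0,"tx":0.1,"ty":0,"tz":0,"yaw":0}]'|grep -v rot
python3 -m handwheel '[{"grip":0,"tx":0.1,"ty":0,"tz":0,"yaw":0}]'|grep -v rot
```

```text
t: 7.6
eef_pos: [0.449, 0.1887, 0.0203]
contact_force: [0.5, 1.4, -3.1]
gripper_width: 0.21
t: 7.7
eef_pos: [0.45, 0.1887, 0.0203]
contact_force: [-1.0, 0.4, -2.7]
gripper_width: 0.209
t: 7.8
eef_pos: [0.4511, 0.1888, 0.0203]
contact_force: [-0.3, -0.1, -2.7]
gripper_width: 0.212
t: 7.9
eef_pos: [0.4521, 0.1888, 0.0203]
contact_force: [0.2, 0.2, -2.0]
gripper_width: 0.209
```

```bash
python3 -m handwheel '[{"grip":0,"tx":0.1,"ty":0,"tz":0,"yaw":0}]'|grep -E 'eef|con'
python3 -m handwheel '[{"grip":0,"tx":0.1,"ty":0,"tz":0,"yaw":0}]'|grep -E 'eef|con'
python3 -m handwheel '[{"grip":0,"tx":0.1,"ty":0,"tz":0,"yaw":0}]'|grep -E 'eef|con'
```

```text
eef_pos: [0.4522, 0.1887, 0.0201]
contact_force: [-3.4, 1.7, -2.3]
eef_pos: [0.4523, 0.1887, 0.0199]
contact_force: [-7.2, -0.0, -2.1]
eef_pos: [0.4523, 0.1886, 0.0197]
contact_force: [-9.2, 0.9, -1.3]
```

```bash
python3 -m handwheel '[{"grip":0,"tx":0.1,"ty":0,"tz":0,"yaw":0}]'|grep -E 'eef|con'
python3 -m handwheel '[{"grip":0,"tx":0.1,"ty":0,"tz":0,"yaw":0}]'|grep -E 'eef|con'
python3 -m handwheel '[{"grip":0,"tx":0.05,"ty":0,"tz":0,"yaw":0}]'|grep -E 'eef|con|rot'
```

```text
eef_pos: [0.4525, 0.1886, 0.0195]
contact_force: [-10.2, 1.2, 0.3]
eef_pos: [0.4531, 0.1887, 0.0194]
contact_force: [-11.3, 1.9, -0.2]
eef_pos: [0.4533, 0.1888, 0.0193]
tool_rot: [0.001, 1.0, 0.021, -0.003]
contact_force: [-11.7, 1.5, -0.2]
```

```bash
python3 -m handwheel '[{"grip":0,"tx":0.1,"ty":0,"tz":-0.02,"yaw":0}]'|grep -E 'eef|con'
python3 -m handwheel '[{"grip":0,"tx":0.1,"ty":0,"tz":-0.02,"yaw":0}]'|grep -E 'eef|con'
python3 -m handwheel '[{"grip":0,"tx":0.05,"ty":0,"tz":0,"yaw":0}]'|grep -E 'eef|con|rot'
```

```text
eef_pos: [0.4538, 0.1889, 0.0193]
contact_force: [-11.7, 2.9, -2.6]
eef_pos: [0.4545, 0.1891, 0.0194]
contact_force: [-13.0, 3.2, -2.7]
eef_pos: [0.4548, 0.1892, 0.0194]
tool_rot: [0.001, 1.0, 0.021, -0.004]
contact_force: [-13.1, 3.9, -1.8]
```

```bash
python3 -m handwheel '[{"grip":0,"tx":0.07,"ty":0,"tz":0,"yaw":0}]'|grep -E 'eef|con'
python3 -m handwheel '[{"grip":0,"tx":0.07,"ty":0,"tz":0,"yaw":0}]'|grep -E 'eef|con|rot'
```

```text
eef_pos: [0.4554, 0.1892, 0.0193]
contact_force: [-13.8, 4.1, -1.8]
eef_pos: [0.4555, 0.1892, 0.0192]
tool_rot: [0.001, 1.0, 0.021, -0.005]
contact_force: [-15.0, 2.6, -1.2]
```

```bash
python3 -m handwheel '[{"grip":0,"tx":-1,"ty":0,"tz":0,"yaw":0},{"grip":0,"tx":-1,"ty":0,"tz":0,"yaw":0},{"grip":0,"tx":0,"ty":3,"tz":0,"yaw":0},{"grip":0,"tx":0,"ty":3.2,"tz":0,"yaw":0},{"grip":0,"tx":0,"ty":3,"tz":0,"yaw":0}]'
python3 -m handwheel '[{"grip":0,"tx":0,"ty":0,"tz":0,"yaw":0},{"grip":0,"tx":0,"ty":0,"tz":0,"yaw":0}]'
python3 - <<'E'
from h import *
need(.450,.0975,.0204,2.4)
t=cam("top");s=cam("scene")
M=(.42,.605,.0,.25)
o=cv2.imread("pics/scene0.png");s0=dict(s,image=o)
t0=dict(t,image=cv2.imread("pics/top0.png"))
im=np.vstack([np.hstack([rect(c,*M,.033,1.6) for c in(t,s)]),np.hstack([rect(c,*M,.033,1.6) for c in(t0,s0)])])
cv2.imwrite("pics/g4.png",im)
E
```

```text
t: 9.5
eef_pos: [0.4454, 0.0953, 0.0211]
tool_rot: [0.0, 1.0, 0.021, 0.001]
contact_force: [0.8, 0.4, -2.9]
gripper_width: 0.211
t: 9.7
eef_pos: [0.4456, 0.0957, 0.021]
tool_rot: [0.0, 1.0, 0.019, 0.001]
contact_force: [0.9, -0.1, -2.5]
gripper_width: 0.209
t 9.7 pos [0.4456 0.0957 0.021 ] yaw 2.21 need t [ 0.45 -0.16  0.06] turn -0.19 F [ 0.9 -0.1 -2.5] w 0.209
```

View pics/g4.png

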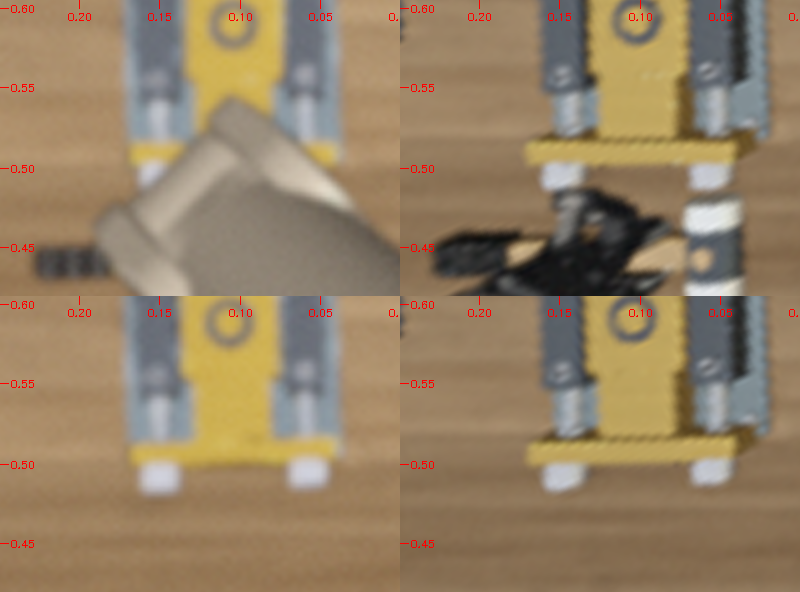

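```bash
cat >> h.py <<'E'
def travel(names=("scene",)):
    "forward shift (mm) of patches of crossbar/boss vs start, by ECC translation"
    B={"L":(.478,.515,.13,.17),"R":(.478,.518,.038,.077)}
    for n in names:
        c=cam(n);c0=dict(c,image=cv2.imread(f"pics/{n}0.png"))
        for k,b in B.items():
            x0,x1,y0,y1=b
            def g(cc,m):
                W=4;src=np.float32([w2px(cc,[x,y,.033]) for x,y in((x1+m,y1+m),(x1+m,y0-m),(x0-m,y0-m),(x0-m,y1+m))])
                w,h=int((y1-y0+2*m)*4000),int((x1-x0+2*m)*4000)
                return cv2.GaussianBlur(cv2.warpPerspective(cc["image"],cv2.getPerspectiveTransform(src,np.float32([[0,0],[w,0],[w,h],[0,h]])),(w,h),flags=cv2.INTER_CUBIC),(0,0),3)
            r=cv2.matchTemplate(g(c,.02),g(c0,0),cv2.TM_CCOEFF_NORMED);_,s,_,l=cv2.minMaxLoc(r)
            print(n,k,"fwd mm",(80-l[1])/4,"left mm",(80-l[0])/4,"score",round(s,3))
E
python3 -c "
from h import *
travel()"
```

```text
scene L fwd mm 3.25 left mm 1.25 score 0.941
scene R fwd mm -0.25 left mm 0.75 score 0.966
```

```bash
python3 -m handwheel '[{"grip":0,"tx":0.25,"ty":-0.1,"tz":0.05,"yaw":-0.1},{"grip":0,"tx":0.25,"ty":0,"tz":0,"yaw":0},{"grip":0,"tx":0.2,"ty":0,"tz":0,"yaw":0},{"grip":0,"tx":0.1,"ty":0,"tz":0,"yaw":0}]'|grep -E 'eef|con'
python3 -m handwheel '[{"grip":0,"tx":0.1,"ty":0,"tz":0,"yaw":0}]'|grep -E 'eef|con'
python3 -m handwheel '[{"grip":0,"tx":0.1,"ty":0,"tz":0,"yaw":0}]'|grep -E 'eef|con'
python3 -m handwheel '[{"grip":0,"tx":0.1,"ty":0,"tz":0,"yaw":0}]'|grep -E 'eef|con'
python3 -m handwheel '[{"grip":0,"tx":0.1,"ty":0,"tz":0,"yaw":0}]'|grep -E 'eef|con'
```

```text
eef_pos: [0.4534, 0.0981, 0.0202]
contact_force: [-0.2, -0.2, -2.5]
eef_pos: [0.4541, 0.0979, 0.0201]
contact_force: [0.1, -0.0, -2.8]
eef_pos: [0.4547, 0.0978, 0.0201]
contact_force: [-1.6, 0.0, -2.1]
eef_pos: [0.4549, 0.0976, 0.0199]
contact_force: [-4.3, 0.0, -1.2]
eef_pos: [0.4552, 0.0974, 0.0197]
contact_force: [-6.5, 0.3, -1.2]
```

```bash
python3 -m handwheel '[{"grip":0,"tx":0.1,"ty":0,"tz":-0.02,"yaw":0}]'|grep -E 'eef|con'
python3 -m handwheel '[{"grip":0,"tx":0.1,"ty":0,"tz":0,"yaw":0}]'|grep -E 'eef|con'
python3 -m handwheel '[{"grip":0,"tx":0.1,"ty":0,"tz":-0.02,"yaw":0}]'|grep -E 'eef|con'
python3 -m handwheel '[{"grip":0,"tx":0.05,"ty":0,"tz":-0.02,"yaw":0}]'|grep -E 'eef|con'
```

```text
eef_pos: [0.4553, 0.0972, 0.0197]
contact_force: [-8.8, -0.2, -1.2]
eef_pos: [0.4555, 0.0971, 0.0195]
contact_force: [-9.6, -0.0, 0.4]
eef_pos: [0.4559, 0.097, 0.0195]
contact_force: [-9.9, -0.7, -0.7]
eef_pos: [0.4563, 0.097, 0.0196]
contact_force: [-9.5, 0.1, -2.5]
```

```bash
python3 -m handwheel '[{"grip":0,"tx":0.07,"ty":0,"tz":-0.02,"yaw":0}]'|grep -E 'eef|con'
python3 -m handwheel '[{"grip":0,"tx":0.07,"ty":0,"tz":0,"yaw":0}]'|grep -E 'eef|con'
python3 -m handwheel '[{"grip":0,"tx":0.07,"ty":0,"tz":0,"yaw":0}]'|grep -E 'eef|con'
```

```text
eef_pos: [0.4567, 0.0969, 0.0197]
contact_force: [-8.8, 0.8, -4.2]
eef_pos: [0.4574, 0.0969, 0.0197]
contact_force: [-9.8, -0.6, -2.7]
eef_pos: [0.458, 0.0969, 0.0196]
contact_force: [-10.8, 0.2, -1.9]
```

```bash
python3 -m handwheel '[{"grip":0,"tx":0.08,"ty":0,"tz":-0.01,"yaw":0},{"grip":0,"tx":0.05,"ty":0,"tz":-0.01,"yaw":0}]'|grep -E 'eef|con'
python3 -m handwheel '[{"grip":0,"tx":0.08,"ty":0,"tz":0,"yaw":0}]'|grep -E 'eef|con'
python3 -m handwheel '[{"grip":0,"tx":0.07,"ty":0,"tz":0,"yaw":0}]'|grep -E 'eef|con'
python3 -c "
from h import *
travel()"
```

```text
eef_pos: [0.4589, 0.0968, 0.0197]
contact_force: [-11.3, -1.7, -2.9]
eef_pos: [0.4594, 0.0966, 0.0196]
contact_force: [-11.9, -1.2, -1.6]
eef_pos: [0.46, 0.0964, 0.0196]
contact_force: [-11.5, -2.5, -1.3]
scene L fwd mm 3.25 left mm 3.25 score 0.525
scene R fwd mm -13.0 left mm -0.25 score 0.673
```

```bash
python3 -m handwheel '[{"grip":0,"tx":0.08,"ty":0,"tz":0,"yaw":0}]'|grep -E 'eef|con'
python3 -m handwheel '[{"grip":0,"tx":0.06,"ty":0,"tz":0,"yaw":0}]'|grep -E 'eef|con'
python3 -m handwheel '[{"grip":0,"tx":0.05,"ty":0,"tz":0,"yaw":0}]'|grep -E 'eef|con'
```

```text
eef_pos: [0.4607, 0.0963, 0.0196]
contact_force: [-12.2, -2.1, 0.2]
eef_pos: [0.4612, 0.0961, 0.0196]
contact_force: [-12.8, -2.2, -0.7]
eef_pos: [0.4613, 0.0961, 0.0195]
contact_force: [-13.6, -2.2, 1.1]
```

```bash
python3 -m handwheel '[{"grip":0,"tx":-1,"ty":0,"tz":0,"yaw":0},{"grip":0,"tx":-1,"ty":0,"tz":0,"yaw":0},{"grip":0,"tx":-0.3,"ty":-3,"tz":0,"yaw":0},{"grip":0,"tx":0,"ty":-3.2,"tz":0,"yaw":0},{"grip":0,"tx":0,"ty":-3,"tz":0,"yaw":0}]'|grep -E 'eef|con'
python3 -m handwheel '[{"grip":0,"tx":0,"ty":0,"tz":0,"yaw":0},{"grip":0,"tx":0,"ty":0,"tz":0,"yaw":0}]'|grep -E 'eef|con'
python3 -c "
from h import *
travel();need(.450,.1888,.0204,2.4)"
```

```text
eef_pos: [0.4408, 0.1908, 0.0217]
contact_force: [-0.2, 0.3, -3.0]
eef_pos: [0.4406, 0.1903, 0.0215]
contact_force: [0.3, -0.0, -3.2]
scene L fwd mm 3.25 left mm -0.25 score 0.986
scene R fwd mm 6.0 left mm -0.25 score 0.982
t 12.85 pos [0.4405 0.189  0.0213] yaw 2.44 need t [0.95 0.06 0.09] turn 0.04 F [ 0.2 -1.1 -2.8] w 0.213
```

```bash
python3 -m handwheel '[{"grip":0,"tx":0.4,"ty":0,"tz":0.09,"yaw":0},{"grip":0,"tx":0.4,"ty":0,"tz":0,"yaw":0},{"grip":0,"tx":0.3,"ty":0,"tz":0,"yaw":0},{"grip":0,"tx":0.1,"ty":0,"tz":0,"yaw":0}]'|grep -E 'eef|con'
python3 -m handwheel '[{"grip":0,"tx":0.1,"ty":0,"tz":0,"yaw":0},{"grip":0,"tx":0.1,"ty":0,"tz":0,"yaw":0}]'|grep -E 'eef|con'
python3 -m handwheel '[{"grip":0,"tx":0.1,"ty":0,"tz":0,"yaw":0},{"grip":0,"tx":0.1,"ty":0,"tz":-0.01,"yaw":0}]'|grep -E 'eef|con'
python3 -m handwheel '[{"grip":0,"tx":0.1,"ty":0,"tz":-0.01,"yaw":0},{"grip":0,"tx":0.1,"ty":0,"tz":-0.01,"yaw":0}]'|grep -E 'eef|con'
```

```text
eef_pos: [0.4532, 0.1895, 0.0203]
contact_force: [-0.2, -0.5, -2.4]
eef_pos: [0.4545, 0.1898, 0.0203]
contact_force: [0.1, 0.2, -3.4]
eef_pos: [0.4549, 0.1898, 0.02]
contact_force: [-5.8, 1.5, -1.5]
eef_pos: [0.4553, 0.19, 0.0199]
contact_force: [-9.6, 2.8, -1.7]
```

```bash
python3 -m handwheel '[{"grip":0,"tx":0.08,"ty":0,"tz":-0.01,"yaw":0},{"grip":0,"tx":0.08,"ty":0,"tz":-0.01,"yaw":0}]'|grep -E 'eef|con'
python3 -m handwheel '[{"grip":0,"tx":0.08,"ty":0,"tz":-0.01,"yaw":0},{"grip":0,"tx":0.08,"ty":0,"tz":-0.01,"yaw":0}]'|grep -E 'eef|con'
python3 -m handwheel '[{"grip":0,"tx":0.08,"ty":0,"tz":0,"yaw":0},{"grip":0,"tx":0.08,"ty":0,"tz":0,"yaw":0}]'|grep -E 'eef|con'
```

```text
eef_pos: [0.4564, 0.1903, 0.0199]
contact_force: [-9.5, 3.0, -1.8]
eef_pos: [0.4576, 0.1904, 0.02]
contact_force: [-10.0, 2.1, -3.8]
eef_pos: [0.459, 0.1904, 0.0199]
contact_force: [-11.1, 3.2, -2.0]
```

```bash
python3 -m handwheel '[{"grip":0,"tx":0.08,"ty":0,"tz":0,"yaw":0},{"grip":0,"tx":0.06,"ty":0,"tz":0,"yaw":0}]'|grep -E 'eef|con'
python3 -m handwheel '[{"grip":0,"tx":0.08,"ty":0,"tz":0,"yaw":0}]'|grep -E 'eef|con'
python3 -m handwheel '[{"grip":0,"tx":0.06,"ty":0,"tz":0,"yaw":0}]'|grep -E 'eef|con'
```

```text
eef_pos: [0.4599, 0.1905, 0.0198]
contact_force: [-11.3, 3.0, -2.1]
eef_pos: [0.4604, 0.1905, 0.0197]
contact_force: [-12.8, 3.6, -1.4]
eef_pos: [0.4609, 0.1906, 0.0197]
contact_force: [-12.6, 3.5, -2.4]
```

Left ≈ 9 mm; switch to the right.

```bash
python3 -m handwheel '[{"grip":0,"tx":0.04,"ty":0,"tz":0,"yaw":0},{"grip":0,"tx":-1,"ty":0,"tz":0,"yaw":0},{"grip":0,"tx":-1,"ty":1,"tz":0,"yaw":0},{"grip":0,"tx":0,"ty":4,"tz":0,"yaw":0},{"grip":0,"tx":0,"ty":4.2,"tz":0,"yaw":0}]'|grep -E 'eef|con'
python3 -m handwheel '[{"grip":0,"tx":0,"ty":0,"tz":0,"yaw":0},{"grip":0,"tx":0,"ty":0,"tz":0,"yaw":0}]'|grep -E 'eef|con'
python3 -c "
from h import *
travel();need(.450,.0975,.0204,2.4)"
```

```text
eef_pos: [0.4504, 0.0971, 0.0214]
contact_force: [0.7, -1.6, -3.2]
eef_pos: [0.4506, 0.0954, 0.0212]
contact_force: [0.6, 1.3, -3.0]
scene L fwd mm 9.25 left mm 1.0 score 0.94
scene R fwd mm 6.0 left mm 1.0 score 0.969
t 15.6 pos [0.4507 0.0971 0.0213] yaw 2.34 need t [-0.07 -0.05  0.09] turn -0.06 F [ 0.7  0.6 -3.4] w 0.214
```

```bash
python3 -m handwheel '[{"grip":0,"tx":0.3,"ty":0,"tz":0.09,"yaw":0},{"grip":0,"tx":0.3,"ty":0,"tz":0,"yaw":0},{"grip":0,"tx":0.2,"ty":0,"tz":0,"yaw":0},{"grip":0,"tx":0.1,"ty":0,"tz":0,"yaw":0}]'|grep -E 'eef|con'
python3 -m handwheel '[{"grip":0,"tx":0.1,"ty":0,"tz":0,"yaw":0},{"grip":0,"tx":0.1,"ty":0,"tz":0,"yaw":0}]'|grep -E 'eef|con'
python3 -m handwheel '[{"grip":0,"tx":0.1,"ty":0,"tz":0,"yaw":0},{"grip":0,"tx":0.1,"ty":0,"tz":-0.02,"yaw":0}]'|grep -E 'eef|con'
python3 -m handwheel '[{"grip":0,"tx":0.1,"ty":0,"tz":-0.01,"yaw":0},{"grip":0,"tx":0.08,"ty":0,"tz":-0.02,"yaw":0}]'|grep -E 'eef|con'
python3 -m handwheel '[{"grip":0,"tx":0.08,"ty":0,"tz":-0.01,"yaw":0},{"grip":0,"tx":0.08,"ty":0,"tz":-0.01,"yaw":0}]'|grep -E 'eef|con'
```

```text
eef_pos: [0.4597, 0.0987, 0.0201]
contact_force: [0.4, 0.4, -3.1]
eef_pos: [0.461, 0.0982, 0.02]
contact_force: [-2.3, -0.2, -2.5]
eef_pos: [0.4615, 0.0978, 0.0198]
contact_force: [-6.2, -0.1, -2.4]
eef_pos: [0.4617, 0.0976, 0.0197]
contact_force: [-10.4, 0.5, -1.7]
eef_pos: [0.4625, 0.0974, 0.0197]
contact_force: [-10.7, 0.1, -0.6]
```

```bash
python3 -m handwheel '[{"grip":0,"tx":0.08,"ty":0,"tz":-0.01,"yaw":0},{"grip":0,"tx":0.08,"ty":0,"tz":-0.01,"yaw":0}]'|grep -E 'eef|con'
python3 -m handwheel '[{"grip":0,"tx":0.08,"ty":0,"tz":-0.01,"yaw":0},{"grip":0,"tx":0.08,"ty":0,"tz":-0.01,"yaw":0}]'|grep -E 'eef|con'
python3 -m handwheel '[{"grip":0,"tx":0.08,"ty":0,"tz":0,"yaw":0},{"grip":0,"tx":0.08,"ty":0,"tz":0,"yaw":0}]'|grep -E 'eef|con'
```

```text
eef_pos: [0.4639, 0.0974, 0.0198]
contact_force: [-10.0, 0.5, -1.1]
eef_pos: [0.465, 0.0972, 0.0198]
contact_force: [-11.8, -0.4, -1.4]
eef_pos: [0.4663, 0.0969, 0.0197]
contact_force: [-12.8, -1.6, 0.2]
```

```bash
python3 -m handwheel '[{"grip":0,"tx":0.08,"ty":0,"tz":0,"yaw":0}]'|grep -E 'eef|con'
python3 -m handwheel '[{"grip":0,"tx":0.07,"ty":0,"tz":0,"yaw":0}]'|grep -E 'eef|con'
python3 -m handwheel '[{"grip":0,"tx":-1,"ty":0,"tz":0,"yaw":0},{"grip":0,"tx":-1,"ty":-1,"tz":0,"yaw":0},{"grip":0,"tx":-0.3,"ty":-4,"tz":0,"yaw":0},{"grip":0,"tx":0,"ty":-4.2,"tz":0,"yaw":0},{"grip":0,"tx":0,"ty":0,"tz":0,"yaw":0}]'|grep -E 'eef|con'
python3 -c "
from h import *
travel();need(.450,.1888,.0204,2.4)"
```

```text
eef_pos: [0.467, 0.0967, 0.0197]
contact_force: [-13.4, -2.0, 0.6]
eef_pos: [0.4674, 0.0966, 0.0196]
contact_force: [-13.9, -1.3, 0.3]
eef_pos: [0.4463, 0.1988, 0.0227]
contact_force: [0.2, -0.2, -2.4]
scene L fwd mm 9.0 left mm -0.75 score 0.981
scene R fwd mm 12.0 left mm -0.25 score 0.983
t 18.15 pos [0.4462 0.1949 0.0221] yaw 2.82 need t [0.35 0.63 0.17] turn 0.42 F [-0.5 -1.1 -3.9] w 0.21
```

```bash
python3 -m handwheel '[{"grip":0,"tx":0.3,"ty":0.2,"tz":0.05,"yaw":0},{"grip":0,"tx":0.3,"ty":0,"tz":0.05,"yaw":0},{"grip":0,"tx":0,"ty":0,"tz":0,"yaw":0},{"grip":0,"tx":0,"ty":0,"tz":0,"yaw":0}]'|grep -E 'eef|con'
python3 -c "
from h import *
need(.461,.1895,.0204,2.4)"
```

```text
eef_pos: [0.4525, 0.1869, 0.0201]
contact_force: [0.1, 0.3, -3.6]
t 18.55 pos [0.4525 0.1869 0.0201] yaw 2.32 need t [ 0.86 -0.22 -0.03] turn -0.08 F [ 0.1  0.3 -3.6] w 0.211
```

```bash
python3 -m handwheel '[{"grip":0,"tx":0.3,"ty":-0.2,"tz":0,"yaw":0},{"grip":0,"tx":0.3,"ty":0,"tz":0,"yaw":0},{"grip":0,"tx":0.1,"ty":0,"tz":0,"yaw":0},{"grip":0,"tx":0.1,"ty":0,"tz":0,"yaw":0}]'|grep -E 'eef|con'
python3 -m handwheel '[{"grip":0,"tx":0.1,"ty":0,"tz":0,"yaw":0},{"grip":0,"tx":0.1,"ty":0,"tz":0,"yaw":0}]'|grep -E 'eef|con'
python3 -m handwheel '[{"grip":0,"tx":0.1,"ty":0,"tz":0,"yaw":0},{"grip":0,"tx":0.1,"ty":0,"tz":-0.02,"yaw":0}]'|grep -E 'eef|con'
python3 -m handwheel '[{"grip":0,"tx":0.08,"ty":0,"tz":-0.01,"yaw":0},{"grip":0,"tx":0.08,"ty":0,"tz":-0.02,"yaw":0}]'|grep -E 'eef|con'
python3 -m handwheel '[{"grip":0,"tx":0.08,"ty":0,"tz":-0.01,"yaw":0},{"grip":0,"tx":0.08,"ty":0,"tz":-0.01,"yaw":0}]'|grep -E 'eef|con'
```

```text
eef_pos: [0.4603, 0.1902, 0.0202]
contact_force: [-0.0, 0.1, -3.2]
eef_pos: [0.4609, 0.19, 0.0199]
contact_force: [-4.9, 1.0, -3.3]
eef_pos: [0.4612, 0.1901, 0.0197]
contact_force: [-9.2, 2.0, -1.8]
eef_pos: [0.4621, 0.1905, 0.0198]
contact_force: [-9.3, 2.7, -3.7]
eef_pos: [0.4634, 0.1906, 0.0198]
contact_force: [-9.9, 2.0, -3.1]
```

```bash
python3 -m handwheel '[{"grip":0,"tx":0.08,"ty":0,"tz":0,"yaw":0},{"grip":0,"tx":0.08,"ty":0,"tz":0,"yaw":0}]'|grep -E 'eef|con'
python3 -m handwheel '[{"grip":0,"tx":0.08,"ty":0,"tz":0,"yaw":0},{"grip":0,"tx":0.08,"ty":0,"tz":0,"yaw":0}]'|grep -E 'eef|con'
python3 -m handwheel '[{"grip":0,"tx":0.07,"ty":0,"tz":0,"yaw":0}]'|grep -E 'eef|con'
```

```text
eef_pos: [0.4648, 0.1907, 0.0198]
contact_force: [-10.1, 2.2, -2.7]
eef_pos: [0.4658, 0.1907, 0.0197]
contact_force: [-12.1, 3.8, -2.8]
eef_pos: [0.4663, 0.1908, 0.0196]
contact_force: [-12.0, 2.7, -1.6]
```

```bash
python3 -m handwheel '[{"grip":0,"tx":0.07,"ty":0,"tz":0,"yaw":0}]'|grep -E 'eef|con'
python3 -m handwheel '[{"grip":0,"tx":-1,"ty":0,"tz":0,"yaw":0},{"grip":0,"tx":-1,"ty":1,"tz":0,"yaw":0},{"grip":0,"tx":0,"ty":4,"tz":0,"yaw":0},{"grip":0,"tx":0,"ty":4.2,"tz":0,"yaw":0},{"grip":0,"tx":0,"ty":0,"tz":0,"yaw":0}]'|grep -E 'eef|con'
python3 -m handwheel '[{"grip":0,"tx":0,"ty":0,"tz":0,"yaw":0}]'|grep -E 'eef|con'
python3 -c "
from h import *
travel();need(.466,.0975,.0204,2.4)"
```

```text
eef_pos: [0.4668, 0.1909, 0.0196]
contact_force: [-12.1, 3.8, -1.4]
eef_pos: [0.4552, 0.0896, 0.0205]
contact_force: [0.1, -0.8, -2.6]
eef_pos: [0.4561, 0.0956, 0.0211]
contact_force: [-0.4, 0.8, -2.6]
scene L fwd mm 14.75 left mm 1.5 score 0.943
scene R fwd mm 12.0 left mm 1.0 score 0.971
t 21.0 pos [0.4562 0.0973 0.0212] yaw 2.34 need t [0.98 0.02 0.09] turn -0.06 F [-0.2 -0.2 -2.4] w 0.209
```

```bash
python3 -m handwheel '[{"grip":0,"tx":0.3,"ty":0,"tz":0.09,"yaw":0},{"grip":0,"tx":0.3,"ty":0,"tz":0,"yaw":0},{"grip":0,"tx":0.2,"ty":0,"tz":0,"yaw":0},{"grip":0,"tx":0.1,"ty":0,"tz":0,"yaw":0}]'|grep -E 'eef|con'
python3 -m handwheel '[{"grip":0,"tx":0.1,"ty":0,"tz":0,"yaw":0},{"grip":0,"tx":0.1,"ty":0,"tz":0,"yaw":0}]'|grep -E 'eef|con'
python3 -m handwheel '[{"grip":0,"tx":0.1,"ty":0,"tz":0,"yaw":0},{"grip":0,"tx":0.1,"ty":0,"tz":-0.02,"yaw":0}]'|grep -E 'eef|con'
python3 -m handwheel '[{"grip":0,"tx":0.1,"ty":0,"tz":-0.01,"yaw":0},{"grip":0,"tx":0.08,"ty":0,"tz":-0.02,"yaw":0}]'|grep -E 'eef|con'
python3 -m handwheel '[{"grip":0,"tx":0.08,"ty":0,"tz":-0.01,"yaw":0},{"grip":0,"tx":0.08,"ty":0,"tz":-0.01,"yaw":0}]'|grep -E 'eef|con'
```

```text
eef_pos: [0.4652, 0.0989, 0.02]
contact_force: [-0.1, 0.1, -2.7]
eef_pos: [0.4668, 0.0985, 0.02]
contact_force: [-0.4, -0.1, -3.5]
eef_pos: [0.4674, 0.0982, 0.0198]
contact_force: [-4.3, 0.6, -2.1]
eef_pos: [0.4677, 0.098, 0.0197]
contact_force: [-8.2, 1.0, -1.4]
eef_pos: [0.4682, 0.0978, 0.0197]
contact_force: [-10.8, 0.7, -0.9]
```

```bash
python3 -m handwheel '[{"grip":0,"tx":0.08,"ty":0,"tz":0,"yaw":0},{"grip":0,"tx":0.06,"ty":0,"tz":0,"yaw":0}]'|grep -E 'eef|con'
python3 -m handwheel '[{"grip":0,"tx":0.06,"ty":0,"tz":0,"yaw":0},{"grip":0,"tx":0.06,"ty":0,"tz":0,"yaw":0}]'|grep -E 'eef|con'
```

```text
eef_pos: [0.4693, 0.0977, 0.0196]
contact_force: [-9.7, -0.3, 0.5]
eef_pos: [0.4703, 0.0977, 0.0196]
contact_force: [-10.4, -0.9, 0.5]
```

```bash
python3 -m handwheel '[{"grip":0,"tx":0.06,"ty":0,"tz":0,"yaw":0}]'|grep -E 'eef|con'
python3 -m handwheel '[{"grip":0,"tx":-1,"ty":0,"tz":0,"yaw":0},{"grip":0,"tx":-1.5,"ty":0,"tz":0,"yaw":0},{"grip":0,"tx":0,"ty":0,"tz":-3,"yaw":0},{"grip":0,"tx":0,"ty":0,"tz":-3,"yaw":0},{"grip":0,"tx":0,"ty":4,"tz":0,"yaw":0}]'|grep -E 'eef|con'
python3 -m handwheel '[{"grip":0,"tx":0,"ty":4.5,"tz":0,"yaw":0},{"grip":0,"tx":0,"ty":4.5,"tz":0,"yaw":0},{"grip":0,"tx":0,"ty":4.5,"tz":0,"yaw":0},{"grip":0,"tx":0.5,"ty":4.5,"tz":0,"yaw":0},{"grip":0,"tx":0.5,"ty":4.5,"tz":0,"yaw":0}]'|grep -E 'eef|con'
python3 -m handwheel '[{"grip":0,"tx":0.5,"ty":2.5,"tz":0,"yaw":0},{"grip":0,"tx":0.5,"ty":1.5,"tz":0,"yaw":0},{"grip":0,"tx":0,"ty":0,"tz":0,"yaw":0},{"grip":0,"tx":0,"ty":0,"tz":0,"yaw":0}]'|grep -E 'eef|con'
python3 -c "
from h import *
travel(('scene','top'));need(.48,-.22,.0045,2.4)"
```

```text
eef_pos: [0.4707, 0.0975, 0.0195]
contact_force: [-11.6, -0.9, -0.0]
eef_pos: [0.4562, 0.0637, 0.0849]
contact_force: [1.7, -0.2, -3.8]
eef_pos: [0.472, -0.1688, 0.0812]
contact_force: [0.3, 0.6, -2.3]
eef_pos: [0.4835, -0.2046, 0.0807]
contact_force: [-0.7, 1.0, -2.6]
scene L fwd mm 14.75 left mm 0.25 score 0.979
scene R fwd mm 15.5 left mm 0.25 score 0.979
top L fwd mm 14.5 left mm 1.0 score 0.944
top R fwd mm 15.75 left mm -0.25 score 0.924
t 24.2 pos [ 0.4833 -0.2039  0.0807] yaw 2.6 need t [-0.4   1.6   7.62] turn 0.2 F [ 0.6 -0.6 -3.5] w 0.207
```

```bash
python3 -m handwheel '[{"grip":0,"tx":0,"ty":0.8,"tz":3,"yaw":0},{"grip":0,"tx":0,"ty":0.6,"tz":2.5,"yaw":0},{"grip":0,"tx":0,"ty":0,"tz":1.5,"yaw":0},{"grip":0,"tx":0,"ty":0,"tz":0.2,"yaw":0},{"grip":0,"tx":0,"ty":0,"tz":0,"yaw":0}]'|grep -E 'eef|con|rot'
python3 -m handwheel '[{"grip":0,"tx":0,"ty":0,"tz":0.15,"yaw":0},{"grip":0,"tx":0,"ty":0,"tz":0.15,"yaw":0},{"grip":0,"tx":0,"ty":0,"tz":0,"yaw":0}]'|grep -E 'eef|con'
```

```text
eef_pos: [0.4842, -0.2189, 0.0088]
tool_rot: [-0.0, 1.0, 0.022, -0.0]
contact_force: [0.4, 0.6, -3.0]
eef_pos: [0.4843, -0.2202, 0.0062]
contact_force: [-0.2, 0.3, -2.9]
```

```bash
python3 -m handwheel '[{"grip":0,"tx":0,"ty":0,"tz":0.1,"yaw":0},{"grip":0,"tx":0,"ty":0,"tz":0.05,"yaw":0},{"grip":0,"tx":0,"ty":0,"tz":0,"yaw":0}]'|grep -E 'eef|con'
python3 -m handwheel '[{"grip":0,"tx":0,"ty":0,"tz":0.1,"yaw":0},{"grip":0,"tx":0,"ty":0,"tz":0,"yaw":0}]'|grep -E 'eef|con'
```

```text
eef_pos: [0.4839, -0.2203, 0.0042]
contact_force: [-1.4, 0.4, -2.6]
eef_pos: [0.484, -0.2203, 0.0039]
contact_force: [-2.7, 0.5, 6.4]
```

Touching the bench; open slowly and lift.

```bash
python3 -m handwheel '[{"grip":2.6,"tx":0,"ty":0,"tz":-0.1,"yaw":0},{"grip":4,"tx":0,"ty":0,"tz":-0.1,"yaw":0},{"grip":6,"tx":0,"ty":0,"tz":0,"yaw":0},{"grip":7,"tx":0,"ty":0,"tz":0,"yaw":0},{"grip":7,"tx":0,"ty":0,"tz":0,"yaw":0}]'|grep -E 'eef|con|wid'
python3 -m handwheel '[{"grip":7,"tx":0,"ty":0,"tz":0,"yaw":0},{"grip":7,"tx":0,"ty":0,"tz":-1,"yaw":0},{"grip":7,"tx":0,"ty":0,"tz":-3,"yaw":0},{"grip":7,"tx":0,"ty":0,"tz":-4,"yaw":0},{"grip":7,"tx":0,"ty":0,"tz":-4,"yaw":0}]'|grep -E 'eef|con|wid'
python3 -m handwheel '[{"grip":7,"tx":0,"ty":4,"tz":-1,"yaw":0},{"grip":7,"tx":0,"ty":4,"tz":0,"yaw":0},{"grip":7,"tx":0,"ty":4,"tz":0,"yaw":0},{"grip":7,"tx":0,"ty":0,"tz":0,"yaw":0},{"grip":7,"tx":0,"ty":0,"tz":0,"yaw":0}]'|grep -E 'eef|con|wid'
python3 - <<'E'
from h import *
travel(('scene','top'))
t=cam("top");s=cam("scene")
im=np.vstack([rect(c,.38,.72,-.36,.22,.02,.85) for c in(t,s)])
print(im.shape);cv2.imwrite("pics/end.png",im)
E
```

```text
eef_pos: [0.484, -0.2202, 0.0052]
contact_force: [0.0, 0.5, -0.5]
gripper_width: 0.819
eef_pos: [0.4835, -0.2198, 0.1269]
contact_force: [1.2, -0.9, 0.7]
gripper_width: 0.822
eef_pos: [0.4885, -0.3409, 0.1355]
contact_force: [0.9, 1.0, 1.1]
gripper_width: 0.823
scene L fwd mm 14.75 left mm 0.25 score 0.979
scene R fwd mm 15.5 left mm 0.25 score 0.979
top L fwd mm 14.5 left mm 1.0 score 0.945
top R fwd mm 15.75 left mm -0.5 score 0.925
(576, 493, 3)
```

View pics/end.png

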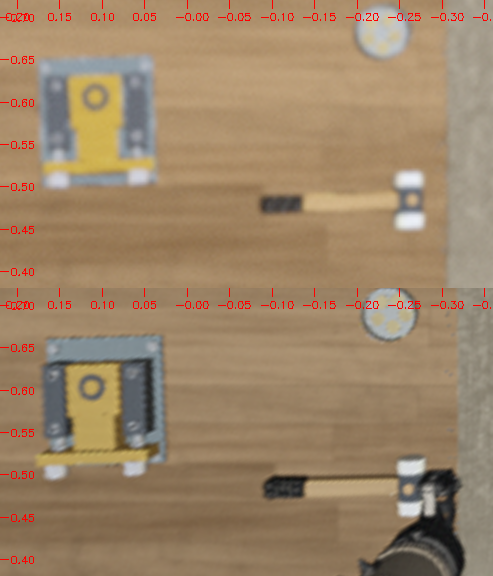

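The picture shows the mallet lying flat (top view: head at about (411,200), butt at (281,204)), well clear of the die. The insert is forward and square, and the tin hasn't moved. I'm handing in.

```bash
python3 -c "
from station import *
print(get_obs()['t'],hand_in())"
```

```text
the job is handed in; nothing more can be done
27.2 None
```

The insert is worked loose and the job is handed in at 27.2 s; no verdict was reported. I gripped the mallet by its handle and pushed the bosses in turn (left, right, left, right, left, right), changing sides as the force began to climb. The highest force I read at the wrist was about 15 N, against the 22 N limit. That reading came only at the end of each row, so brief peaks in between were not seen.

- **Order of travel** (left / right, from the scene camera): 3.25 / about 0 mm, then 3.25 / 6, 9.25 / 6, 9 / 12, 14.75 / 12, and finally 14.75 / 15.5.
- **Final position:** the top camera gives 14.5 mm left and 15.75 mm right, so the two cameras agree to about 0.25 mm. Both sides are inside the 12 to 24 mm range.
- **One bad reading:** a travel check taken while the gripper blocked the view gave a nonsense value, which I discarded.
- **Mallet and bystanders:** the mallet lies flat on the bench, its grip point more than 300 mm from the die origin. The tin looked unmoved in the last picture. I didn't check the lamp and tape again at the end, but the arm never went near them.

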